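# Load the drilling tray: backing board under the box blank

## Task

Get the drilling tray ready: take the plain rectangular backing board out of the slotted rack and lay it flat on the tray floor between the two side guides with an end against the back fence, then set the solid arch-ended wooden blank flat on top of it, its square end pushed home against the back fence. Leave the other two panels in the rack and the other things on the bench where they are.

Things in the scene. Friction and masses are not known exactly. Their poses are not given: they have to be found in the camera images.
- tray: Wooden drilling tray screwed to the bench (fixed): plywood base 180 (x) x 130 (y) x 12 mm, origin at the centre of its underside. Back fence along its +x edge, inner face at x = +65 mm, 30 mm high above the tray floor. Two side guides, 18 mm wide and 15 mm high above the floor, run from x = -35 mm to the fence with a channel 68 mm wide between them (y = -34 to 34 mm). Open at the front (-x).
- tray_stop (a point): Point on the tray floor (12 mm above the bench), at the foot of the back fence's inner face, midway between the side guides; axes as the tray's: +x points into the fence, z up.
- rack: Dark wooden slotted rack fixed on the bench, 84 (x) x 185 (y) x 50 mm high; origin at the centre of its underside. Three slots at y = -64, 0, +64 mm, each 11 mm wide (y), 64 mm long (x), 40 mm deep (slot floor 10 mm above the bench), their ends closed by rails 32 mm high. One thin panel stands on end in each; which is where varies.
- backing_board: The backing board: plain rectangular plywood panel, 60 mm wide (its x), 9 mm thick (its y), 90 mm long (its z), about 35 g. Origin at the middle of its lower end as it stands in the rack, z up along its length; its top edge stands 50 mm proud of the slot. Either face may lie uppermost and either end may meet the fence.
- board_center (a point): Centre of the backing board (45 mm along its z from its origin); axes as the board's.
- blank: Solid light wooden block, arch-shaped seen from above: 100 mm long (x), 60 mm wide (y), 42 mm high (z), about 125 g. One end is square (at x = +50 mm), the other a half round of radius 30 mm (to x = -50 mm); sides flat and parallel from x = -20 to +50 mm. It lies on the bench; origin at the centre of its underside.
- blank_end (a point): Middle of the lower edge of the blank's square end; axes as the blank's.
- lid_panel: Other panel in the rack, to be left there: arch-topped, 60 mm wide, 9 mm thick, 95 mm high. Origin and axes like the backing board's.
- slat: Other panel in the rack, to be left there: narrow slat 36 mm wide, 9 mm thick, 108 mm high. Origin and axes like the backing board's.
- box_body: Bystander: a finished box body, arch-shaped like the blank but hollow (open through the middle), 106 x 72 mm, 45 mm high. Origin on its underside, near the middle.
- log_slice: Bystander: round slice of log, 90 mm in diameter, 32 mm high. Origin at the centre of its underside.
- jar: Bystander: clear jar with a steel cap, 66 mm in diameter, 85 mm high. Origin at the centre of its underside.
- drill: Bystander: cordless drill standing on its battery, about 200 mm high and 190 mm long. Origin at the centre of its underside.
Not all that is in view belongs to the job. What is shaped like the blank but yellow is not meant. Leave any turquoise look-alike of the backing_board alone.

How it is judged:
On the way:
1. the backing board lies flat on the tray floor between the side guides, an end within 9 mm of the back fence (x of board_center in the frame of tray_stop between -0.054 and -0.042 m and y of board_center in the frame of tray_stop between -0.007 and 0.007 m and z of board_center in the frame of tray_stop between 0.002 and 0.007 m and angle between the y axis of backing_board and the z axis of tray, either way round below 0.05 rad and angle between the z axis of backing_board and the x axis of tray, either way round below 0.12 rad), for 0.2 s.
At the end, for the whole second after the job is handed in: Backing board flat on the tray floor, lengthwise, an end within 9 mm of the back fence; blank flat on top of it, its square end within 4 mm of the fence and square to it within 6 degrees; both within 7 mm of midway between the side guides, released and at rest (all of step 1 and x of blank_end in the frame of tray_stop between -0.004 and 0.002 m and y of blank_end in the frame of tray_stop between -0.007 and 0.007 m and z of blank_end in the frame of tray_stop between 0.0065 and 0.0115 m and angle between blank's own z axis and vertical below 0.05 rad and angle between the x axis of blank and the x axis of tray, either way round below 0.1 rad and linear speed of each of blank, backing_board below 0.02 m/s); the robot touches nothing.
It fails at once if another panel is moved more than 25 mm from its place in the rack (distance of any of lid_panel, slat from where it was at the start of the episode above 0.025 m).
It fails at once if a bystander on the bench is moved more than 30 mm (distance of any of box_body, log_slice, jar, drill from where it was at the start of the episode above 0.03 m).
It also fails if it takes over 64 s, if anything falls off the work surface, if the arm or the gripper's body presses on something with over 40 N, if the wrist force passes 120 N, or if a joint passes its speed limit or range.

## Robot

A 6-joint arm with a two-finger parallel gripper is mounted at the origin on the work surface. World frame = base frame: x ahead of the robot, y to its left, z up, the work surface at z = 0. Lengths are in m, angles in rad, forces in N, time in s.
With the tool pointing down it reaches from about 0.325 to 0.85 m from the base axis. Payload 4.4 kg.
Tool frame: the origin (TCP) lies between the finger pads; the fingertips stand 25 mm ahead of it and the grasp point (between the pads) lies 6 mm ahead of it; z points along the fingers, y is the line along which they close (so a half turn about z gives the same grasp; the last joint's range is limited). The gripper opens to 94 mm and grips with 3 to 60 N. Pads are 16 mm wide; open, the fingers measure 119 mm over their backs; the gripper's body (75 mm by 177 mm) begins 78 mm behind the grasp point.
Start: joints at [1.115, 0.207, 1.542, -0, 1.393, -0.15], TCP at [0.173, 0.548, 0.23] pointing down, gripper open.
Joint ranges: [-2.73, 2.73], [-0.86, 2.22], [0.23, 2.46], [-1.11, 4.25], [0.08, 2.63], [-2.82, 2.82]. Speed limits (rad/s): [2.79, 2.79, 3.14, 3.14, 3.14, 3.14].

## Interface

Orientations are given as a 3x3 rotation matrix whose columns are the frame's x, y, z axes.
In Python, from cell import robot gives the robot as it stands. The module is installed in compiled form; this text tells all that it offers.
- The arm moves only by the tool carry_out, never from a script. Its argument "motion" is text: rows parted by semicolons, each of 7 numbers parted by spaces: the opening, from 0 (shut) to 1 (fully open), then the shift along the tool's x, y, z normalised to -1 to 1, where 1 is 0.05 m, then the turn, a rotation vector about the tool's x, y, z normalised to -1 to 1, where 1 is 5 degrees. A call has 1 to 12 rows; each row shifts and turns the commanded pose from where the row before left it, along the tool's axes as they then stand; what a row does not reach is not made up. A row lasts 1/8 s, in which the tool goes at most 62.5 mm and 10.7 degrees, less where a joint would pass 70% of its speed; a pose out of reach is approached as far as the arm can. A call with a number of a shift or a turn outside -1 to 1 is refused whole. A call with a gripper value outside its range is refused whole. The fingers move at their own pace and stop on an object; the grip force is fixed at half the most. Time passes only in rows, so rows that do not move let the fingers close. It gives the time, the measured TCP pose, the force, the opening and the grip force at its end, in the units of the state.
- robot.sense(): the state, without advancing time (a new reading comes with each control period).
- robot.snapshot(name): name is "scene" or "top"; returns (picture, depth): 420x560x3 uint8, red, green, blue; 420x560 float32, m along the optical axis (not along the pixel's ray), 0 where there is no reading.
- robot.camera_info(name): a dict with "fx", "fy", "cx", "cy" (pixels), "origin" and "orientation" of the camera in the world. Camera axes: x right, y up, looking along -z (the intrinsics and any distortion apply to the point x, -y, -z); pixel columns grow to the right and rows downward; lengths in m; the calibration is good to about 2 mm. A picture is of the moment at which its call begins. camera_info takes no time and is no camera call.
- robot.sign_off(): hands the job in; it is judged then, once.
Trained networks look in the newest picture that a camera, given by its name, has taken for a name from the list of things; names that differ only in an ending like _2 or _b are one class to them, and where a whole thing is asked for, a point or a joint stands for the part that bears it (a point fixed in the world has none). Each returns a list of dicts, best first, with "conf" (0 to 1); they miss things now and then, are a little off and sometimes report something else, mostly with a low value. They report only what shows in the picture. A call takes as long as a camera call. They do not tell look-alikes from the thing itself.
- robot.cut_out(thing, camera): "pixels" (420x560 bool, what is visible of it) and "box" ([left, top, width, height] in pixels, round what is visible of it).
The state is a dict: "time_s": time; "qpos": joint angles; "joint_vel": joint speeds; "joint_torque": joint torques, N m; "tool_pos": TCP position; "tool_rot": TCP orientation; "wrist_force": force on the tool from outside, world axes, zero at the start; "torque": the same for the moment, N m; "grip_width": finger opening in m; "finger_force": force on a finger pad.
Only numpy, scipy, OpenCV 4.12 (cv2) and the standard library are available. Lean on these libraries where they do the work, as an engineer would, in place of code of your own. Each camera call takes 0.05 s, during which the arm holds its last target. There are 200 camera calls.

## Working session

There is one attempt and no reset: what is moved stays moved. The work goes in short steps, Python scripts to look and compute and a tool call to move; the robot and the scene stay as the last step left them, time stands still between calls to the robot, and variables do not carry over. Pictures are saved under pics/ and viewed, at most 10 in all, crops included, and the job is handed in when it is done.

Besides the shell and the picture viewer there is one more tool, called after "Emit:" as name(argument=value, ...) on one line, values as JSON. carry_out: Moves the arm, as the interface text tells. Its arguments: {"type":"object","properties":{"motion":{"type":"string"}},"required":["motion"]}

```bash
mkdir -p pics; cat > h.py <<'E'
import numpy as np, cv2
from cell import robot
def cloud(name,depth):
    c=robot.camera_info(name); v,u=np.mgrid[0:420,0:560]
    p=np.stack([(u-c["cx"])/c["fx"]*depth,-(v-c["cy"])/c["fy"]*depth,-depth],-1)
    return p@np.array(c["orientation"]).T+np.array(c["origin"])
def snap(name,tag):
    rgb,d=robot.snapshot(name); cv2.imwrite(f"pics/{tag}.png",rgb[...,::-1]); np.savez(f"{tag}.npz",rgb=rgb,d=d,P=cloud(name,d)); return rgb,d,cloud(name,d)
E
python3 - <<'E'
from h import *
for n in ("top","scene"):
    rgb,d,P=snap(n,n+"0"); c=robot.camera_info(n); print(n,c["origin"],np.round(c["orientation"],3).tolist(),c["fx"],[k for k in c])
    for t in ("tray","rack","backing_board","blank","lid_panel","slat","box_body","log_slice","jar","drill"):
        for r in robot.cut_out(t,n)[:3]:
            m=r["pixels"]&(d>0); q=P[m]
            print(t,round(r["conf"],2),r["box"],m.sum(),np.round(np.median(q,0),3),np.round(np.percentile(q,98,axis=0),3) if len(q) else "", rgb[m].mean(0).round())
E
```

```text
top [0.373556   0.10139    1.17386323] [[-0.007, 0.977, -0.215], [-1.0, -0.008, -0.004], [-0.005, 0.215, 0.977]] 421.63945364104353 ['fx', 'fy', 'cx', 'cy', 'origin', 'orientation']
tray 0.66 [275.6, 229.8, 71.3, 50.9] 3020 [0.498 0.009 0.014] [0.563 0.095 0.045] [197. 176. 129.]
tray 0.51 [196.8, 229.0, 7.0, 24.8] 146 [0.53  0.308 0.097] [0.561 0.317 0.103] [155. 135.  99.]
tray 0.32 [363.3, 152.8, 42.6, 31.1] 805 [ 0.74  -0.191  0.041] [ 0.776 -0.141  0.049] [152. 122.  85.]
rack 0.62 [164.4, 222.5, 73.6, 38.3] 1789 [0.527 0.299 0.049] [0.582 0.399 0.055] [120.  78.  52.]
backing_board 0.75 [194.6, 226.3, 11.2, 26.7] 167 [0.536 0.309 0.096] [0.563 0.329 0.103] [152. 131.  96.]
backing_board 0.63 [193.8, 181.1, 12.6, 34.3] 202 [0.648 0.313 0.069] [0.68  0.32  0.095] [ 77. 115. 102.]
blank 0.87 [375.0, 213.5, 29.9, 40.9] 884 [ 0.55  -0.202  0.042] [ 0.599 -0.164  0.047] [212. 210.  96.]
lid_panel 0.57 [169.8, 231.7, 13.7, 25.7] 176 [0.522 0.371 0.087] [0.551 0.38  0.108] [137. 113.  78.]
lid_panel 0.51 [423.6, 238.9, 43.2, 37.4] 958 [ 0.48  -0.339  0.042] [ 0.525 -0.295  0.047] [200.
[... 1654 characters left out ...]
42.9, 128.6, 14.0, 29.2] 261 [0.532 0.372 0.079] [0.557 0.382 0.105] [97. 76. 52.]
slat 0.59 [307.2, 147.2, 7.9, 25.5] 234 [0.553 0.246 0.089] [0.567 0.255 0.12 ] [100.  78.  53.]
box_body 0.66 [145.5, 277.6, 57.2, 41.5] 1224 [ 0.741 -0.192  0.039] [ 0.782 -0.141  0.047] [150. 117.  80.]
log_slice 0.56 [287.9, 224.7, 34.0, 36.9] 1083 [0.733 0.143 0.032] [0.77  0.187 0.035] [182. 148. 102.]
log_slice 0.54 [72.9, 284.3, 36.9, 37.5] 1087 [ 0.702 -0.357  0.078] [ 0.722 -0.334  0.087] [157. 143. 129.]
jar 0.58 [71.5, 284.3, 44.0, 38.9] 1167 [ 0.702 -0.358  0.077] [ 0.722 -0.334  0.087] [158. 143. 128.]
drill 0.91 [391.9, 69.5, 68.8, 87.8] 2359 [0.562 0.554 0.169] [0.596 0.681 0.199] [64. 61. 58.]
```

View pics/top0.png

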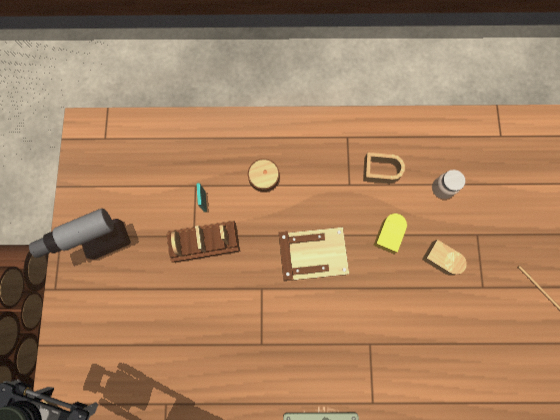

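View pics/scene0.png

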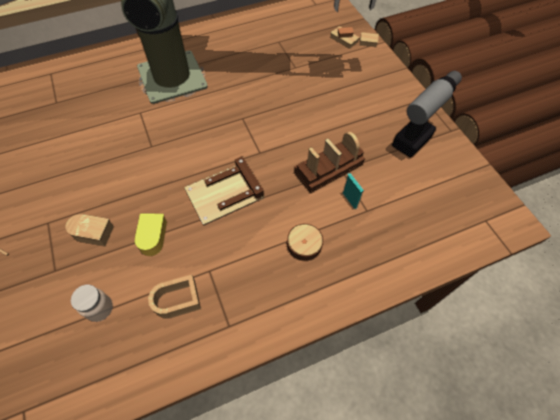

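The top view shows the rack with its three panels at about (203,240) and the board in the middle slot at (198,238). The tray is at (314,254) with its fence on the left, towards +y. The wooden blank is at (447,257), and the yellow and turquoise look-alikes are elsewhere. The scene view agrees. Next I'll fit the poses precisely.

```bash
cat > fit.py <<'E'
from h import *
from scipy.optimize import minimize
def box(p,lo,hi):
    lo,hi=np.array(lo),np.array(hi); q=np.abs(p-(lo+hi)/2)-(hi-lo)/2
    return np.linalg.norm(np.maximum(q,0),axis=1)+np.minimum(q.max(1),0)
def cyl(p,x,y,r,h):
    a=np.stack([np.hypot(p[:,0]-x,p[:,1]-y)-r,np.abs(p[:,2]-h/2)-h/2],1)
    return np.linalg.norm(np.maximum(a,0),axis=1)+np.minimum(a.max(1),0)
m=lambda *a:np.minimum.reduce(a)
tray=lambda p:m(box(p,[-.09,-.065,-.01],[.09,.065,.012]),box(p,[.065,-.065,0],[.09,.065,.042]),box(p,[-.035,.034,0],[.065,.052,.027]),box(p,[-.035,-.052,0],[.065,-.034,.027]))
blank=lambda p:m(box(p,[-.02,-.03,-.01],[.05,.03,.042]),cyl(p,-.02,0,.03,.042))
rack=lambda p:m(*[box(p,[-.042,a,-.01],[.042,b,.05]) for a,b in((-.0925,-.0695),(-.0585,-.0055),(.0055,.0585),(.0695,.0925))],box(p,[-.042,-.0925,-.01],[.042,.0925,.01]),box(p,[-.042,-.0925,-.01],[-.032,.0925,.032]),box(p,[.032,-.0925,-.01],[.042,.0925,.032]))
board=lambda p:box(p,[-.03,-.0045,0],[.03,.0045,.1])
def fit(P,f,x0,R,zlo=None,bench=True):
    P=P.reshape(-1,3); P=P[np.isfinite(P).all(1)]
    P=P[(np.hypot(*(P[:,:2]-x0[:2]).T)<R)&(P[:,2]<.2)&(P[:,2]>(-.02 if zlo is None else zlo))]
    def cost(x):
        c,s=np.cos(x[2]),np.sin(x[2]); q=P-[x[0],x[1],0]
        q=np.stack([c*q[:,0]+s*q[:,1],-s*q[:,0]+c*q[:,1],q[:,2]],1)
        d=f(q)
        if bench: d=np.minimum(d,q[:,2])
        return np.mean(np.minimum(np.abs(d),.012))
    best=min((minimize(cost,[x0[0],x0[1],x0[2]+t],method="Nelder-Mead",options=dict(initial_simplex=np.array([x0[0],x0[1],x0[2]+t])+np.array([[0,0,0],[.012,0,0],[0,.012,0],[0,0,.15]]),xatol=1e-5,fatol=1e-8)) for t in(-.2,0,.2)),key=lambda r:r.fun)
    return np.round(np.r_[best.x,best.fun*1000],4),len(P)
E
python3 - <<'E'
from fit import *
for n in("top0","scene0"):
    P=np.load(n+".npz")["P"]; print(n)
    b=P.reshape(-1,3); b=b[(abs(b[:,0]-.45)<.03)&(abs(b[:,1]+.18)<.05)]; print(" bench z",b[:,2].mean(),b[:,2].std())
    print(" tray",*fit(P,tray,[.5,.01,1.6],.13)); print(" blank",*fit(P,blank,[.487,-.335,2.0],.085)); 
    print(" blank",*fit(P,blank,[.487,-.335,1.0],.085)); 
    print(" rack",*fit(P,rack,[.532,.309,.05],.12,zlo=-.02)); print(" board",*fit(P,board,[.535,.309,.05],.04,.06,False))
E
```

```text
top0
 bench z 0.0007607324768988263 0.0022999103493471645
 tray [0.4999 0.0092 1.6631 1.7821] 6846
 blank [ 0.4803 -0.349   0.9861  1.7842] 2962
 blank [ 0.4803 -0.349   0.9862  1.7842] 2962
 rack [0.5352 0.3125 0.1599 2.8051] 5777
 board [0.5355 0.3116 0.166  0.8547] 145
scene0
 bench z -0.0003780287239356899 0.0016846325763646012
 tray [0.5023 0.0097 1.6653 1.283 ] 5927
 blank [ 0.4829 -0.3483  0.9867  1.2517] 3018
 blank [ 0.4829 -0.3483  0.9867  1.2517] 3018
 rack [0.5364 0.3129 0.1633 3.5569] 4505
 board [0.5372 0.3121 0.1608 0.7322] 228
```

Emit:
carry_out(motion="1 0 0 -1 0 0 0;1 0 0 -1 0 0 0")

```text
time_s: 1.35
tool_pos: [0.1723, 0.548, 0.3308]
tool_rot: [[-0.954, 0.3, -0.001], [0.3, 0.954, -0.002], [0.0, -0.002, -1.0]]
wrist_force: [0.6, 0.3, 0.7]
grip_width: 0.094
finger_force: 0.0
```

```bash
cat > go.py <<'E'
from h import *
from scipy.spatial.transform import Rotation as R
TR=np.array([.501,.0095,0]);TY=1.664;TX=np.array([np.cos(TY),np.sin(TY),0]);STOP=TR+.065*TX+[0,0,.012]
BD=np.array([.536,.312,0]);BY=.162
def rot(yx,tilt=0):  # tool x heading yx, z tilted up from down by tilt towards x
    x=np.array([np.cos(yx),np.sin(yx),0]);z=np.array([0,0,-1.]);y=np.cross(z,x)
    return np.stack([x,y,z],1)@R.from_rotvec([0,tilt,0]).as_matrix()
def todo(pos,M):
    s=robot.sense();T=np.array(s["tool_rot"]);p=np.array(s["tool_pos"])
    print("shift units now",np.round(T.T@(pos-p)/.05,3),"shift after turn",np.round(M.T@(pos-p)/.05,3),"turn units",np.round(np.degrees(R.from_matrix(T.T@M).as_rotvec())/5,3))
    print("q",np.round(s["qpos"],3),"p",np.round(p,4),"t",s["time_s"],"grip",s["grip_width"],s["finger_force"],np.round(s["wrist_force"],1))
E
python3 -c "
from go import *
todo(BD+[0,0,.2],rot(BY+np.pi/2))"
```

```text
shift units now [-8.356 -2.314  2.617] shift after turn [-5.831  6.417  2.615] turn units [-2.4000e-02  1.0000e-02  1.2651e+01]
q [ 1.115  0.149  1.404  0.     1.591 -0.151] p [0.1723 0.548  0.3308] t 1.35 grip 0.09395781550609125 0.0 [0.6 0.3 0.7]
```

Emit:
carry_out(motion="1 0 0 0 0 0 1;1 0 0 0 0 0 1;1 0 0 0 0 0 1;1 0 0 0 0 0 1;1 0 0 0 0 0 1;1 0 0 0 0 0 1;1 0 0 0 0 0 1;1 0 0 0 0 0 1;1 0 0 0 0 0 1;1 0 0 0 0 0 1;1 0 0 0 0 0 1;1 0 0 0 0 0 1")

```text
time_s: 2.85
tool_pos: [0.1726, 0.5484, 0.3304]
tool_rot: [[-0.214, 0.977, -0.0], [0.977, 0.214, -0.0], [-0.0, -0.0, -1.0]]
wrist_force: [0.5, 0.0, 0.6]
grip_width: 0.0938
finger_force: 0.0
```

Emit:
carry_out(motion="1 -0.6 0.65 0 0 0 0.65;1 -0.65 0.7 0 0 0 0;1 -0.65 0.7 0 0 0 0;1 -0.65 0.7 0 0 0 0;1 -0.65 0.7 0 0 0 0;1 -0.65 0.7 0 0 0 0;1 -0.65 0.7 0 0 0 0;1 -0.65 0.7 0.2 0 0 0;1 -0.6 0.6 0.4 0 0 0;1 0 0 1 0 0 0;1 0 0 1 0 0 0;1 0 0 0 0 0 0")

```text
time_s: 4.35
tool_pos: [0.5204, 0.3148, 0.1953]
tool_rot: [[-0.161, 0.987, -0.01], [0.987, 0.161, -0.004], [-0.003, -0.011, -1.0]]
wrist_force: [0.2, 0.5, 0.1]
grip_width: 0.0938
finger_force: 0.0
```

```bash
python3 -c "
from go import *
todo(BD+[0,0,.091],rot(BY+np.pi/2))"
```

```text
shift units now [-0.101  0.321  2.082] shift after turn [-0.107  0.299  2.085] turn units [-0.126  0.031 -0.003]
q [ 0.402  0.312  1.484 -0.     1.356  0.24 ] p [0.5204 0.3148 0.1953] t 4.35 grip 0.0938322194704682 0.0 [0.2 0.5 0.1]
```

Emit:
carry_out(motion="1 -0.05 0.15 0 0 0 0;1 0 0 0 0 0 0;1 0 0 0 0 0 0")

```text
time_s: 4.72
tool_pos: [0.5329, 0.3159, 0.2029]
tool_rot: [[-0.161, 0.987, 0.004], [0.987, 0.161, 0.002], [0.001, 0.004, -1.0]]
wrist_force: [-0.5, 1.0, 0.1]
grip_width: 0.094
finger_force: 0.0
```

```bash
python3 -c "
from go import *
todo(BD+[0,0,.091],rot(BY+np.pi/2))"
```

```text
shift units now [-0.089  0.041  2.239] shift after turn [-0.086  0.05   2.238] turn units [ 0.046 -0.011  0.002]
q [0.395 0.319 1.46  0.    1.359 0.233] p [0.5329 0.3159 0.2029] t 4.725 grip 0.09403015932875677 0.0 [-0.5  1.   0.1]
```

Emit:
carry_out(motion="1 -0.09 0.05 0.5 0 0 0;1 0 0 0.6 0 0 0;1 0 0 0.6 0 0 0;1 0 0 0.4 0 0 0;1 0 0 0.14 0 0 0;1 0 0 0 0 0 0;1 0 0 0 0 0 0;1 0 0 0 0 0 0")

```text
time_s: 5.72
tool_pos: [0.5356, 0.3116, 0.0897]
tool_rot: [[-0.161, 0.987, 0.002], [0.987, 0.161, 0.001], [0.001, 0.002, -1.0]]
wrist_force: [0.0, -0.9, -0.6]
grip_width: 0.0938
finger_force: 0.0
```

```bash
python3 -c "
from go import *
todo(BD+[0,0,.091],rot(BY+np.pi/2)); rgb,d,P=snap('scene','s1'); cv2.imwrite('pics/s1c.png',cv2.resize(rgb[100:220,240:400,::-1],None,fx=4,fy=4))"
```

```text
shift units now [ 0.007  0.01  -0.026] shift after turn [ 0.007  0.01  -0.026] turn units [ 0.025 -0.006  0.001]
q [0.387 0.44  1.546 0.    1.153 0.225] p [0.5356 0.3116 0.0897] t 5.725 grip 0.09382701327487529 0.0 [ 0.  -0.9 -0.6]
```

View pics/s1c.png

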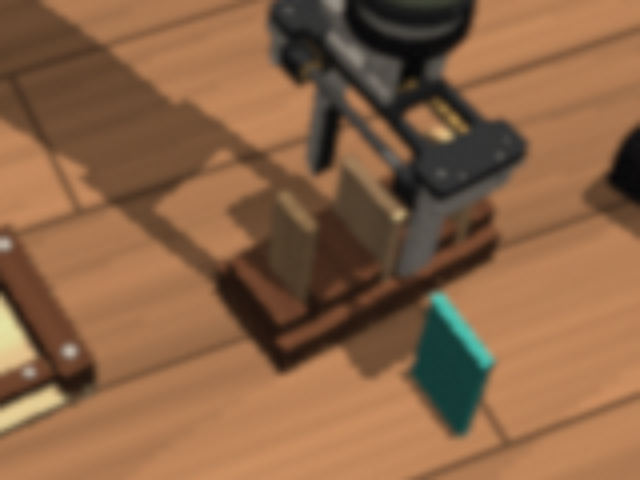

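The fingers straddle the middle board's width, at about (320,130) and (420,240) in the crop. Now I'll close and lift.

Emit:
carry_out(motion="0 0 0 0 0 0 0;0 0 0 0 0 0 0;0 0 0 0 0 0 0;0 0 0 0 0 0 0;0 0 0 0 0 0 0;0 0 0 0 0 0 0;0 0 0 -0.3 0 0 0;0 0 0 -0.5 0 0 0;0 0 0 -0.7 0 0 0;0 0 0 -1 0 0 0;0 0 0 -1 0 0 0;0 0 0 0 0 0 0")

```text
time_s: 7.28
tool_pos: [0.537, 0.3124, 0.2699]
tool_rot: [[-0.162, 0.987, 0.009], [0.987, 0.162, 0.004], [0.003, 0.01, -1.0]]
wrist_force: [-0.8, -0.3, -0.9]
grip_width: 0.0598
finger_force: 30.0
```

```bash
python3 -c "
from go import *
todo(STOP-.08*TX+[0,0,.2],rot(TY))"
```

```text
shift units now [-6.164 -1.72   1.125] shift after turn [-6.264 -1.28   1.158] turn units [ 0.112 -0.034  0.792]
q [0.388 0.271 1.382 0.    1.479 0.225] p [0.537  0.3124 0.2699] t 7.275 grip 0.059808976924046714 29.99574065208435 [-0.8 -0.3 -0.9]
```

Emit:
carry_out(motion="0 -0.5 -0.1 0 0 0 0.8;0 -0.8 -0.2 0 0 0 0;0 -0.8 -0.2 0 0 0 0;0 -0.8 -0.2 0 0 0 0;0 -0.8 -0.2 0 0 0 0;0 -0.8 -0.2 0 0 0 0;0 -0.8 -0.2 0.2 0 0 0;0 -0.8 -0.1 0.2 0 0 0;0 -0.5 0 0 0 0 0;0 0 0 0 0 0 0;0 0 0 0 0 0 0")

```text
time_s: 8.65
tool_pos: [0.4965, -0.0232, 0.2426]
tool_rot: [[-0.092, 0.996, -0.002], [0.996, 0.092, 0.001], [0.001, -0.002, -1.0]]
wrist_force: [-0.3, -0.2, -0.9]
grip_width: 0.0598
finger_force: 30.0
```

Emit:
carry_out(motion="0 0 0 0 0 1 0;0 0 0 0 0 1 0;0 0 0 0 0 1 0;0 0 0 0 0 1 0;0 0 0 0 0 1 0;0 0 0 0 0 1 0;0 0 0 0 0 0 0")

```text
time_s: 9.52
tool_pos: [0.4969, -0.0237, 0.2424]
tool_rot: [[-0.078, 0.996, -0.048], [0.862, 0.092, 0.498], [0.501, -0.002, -0.866]]
wrist_force: [0.3, 0.2, 0.3]
grip_width: 0.0598
finger_force: 30.0
```

```bash
python3 -c "
from go import *
todo(STOP-.13*TX+[0,0,.2],rot(TY,np.radians(60)))"
```

```text
shift units now [-0.863  0.146  0.202] shift after turn [-0.849  0.144 -0.256] turn units [-0.01   5.992 -0.03 ]
q [-0.5    0.167  1.654  0.428  1.629 -0.633] p [ 0.4969 -0.0237  0.2424] t 9.525 grip 0.05982916650785279 29.995717406272888 [0.3 0.2 0.3]
```

Emit:
carry_out(motion="0 -0.15 0.02 0 0 1 0;0 -0.15 0.02 0 0 1 0;0 -0.15 0.02 0 0 1 0;0 -0.15 0.02 0 0 1 0;0 -0.15 0.03 0 0 1 0;0 -0.15 0.03 0 0 1 0;0 0 0 0 0 0 0;0 0 0 0 0 0 0")

```text
time_s: 10.52
tool_pos: [0.5075, -0.0551, 0.214]
tool_rot: [[-0.048, 0.996, -0.081], [0.5, 0.094, 0.861], [0.865, 0.001, -0.502]]
wrist_force: [0.1, -0.3, -0.8]
grip_width: 0.0597
finger_force: 30.0
```

```bash
python3 -c "
from go import *
a=np.radians(30)
for a in np.radians([30,25]): todo(STOP-(.002+.081*np.cos(a))*TX+[0,0,.081*np.sin(a)+.008],rot(TY,np.pi/2-a))
rgb,d,P=snap('scene','s2'); cv2.imwrite('pics/s2c.png',cv2.resize(rgb[60:260,120:400,::-1],None,fx=2.5,fy=2.5))"
```

```text
shift units now [-2.075 -0.009  2.54 ] shift after turn [-2.08  -0.008  2.536] turn units [-0.004  0.024  0.01 ]
q [-0.69   0.497  1.543  0.703  1.894 -0.842] p [ 0.5075 -0.0551  0.214 ] t 10.525 grip 0.059674502814451635 29.996089339256287 [ 0.1 -0.3 -0.8]
shift units now [-2.216 -0.009  2.547] shift after turn [-2.434 -0.008  2.339] turn units [-0.005  1.024  0.009]
q [-0.69   0.497  1.543  0.703  1.894 -0.842] p [ 0.5075 -0.0551  0.214 ] t 10.525 grip 0.059674502814451635 29.996089339256287 [ 0.1 -0.3 -0.8]
```

View pics/s2c.png

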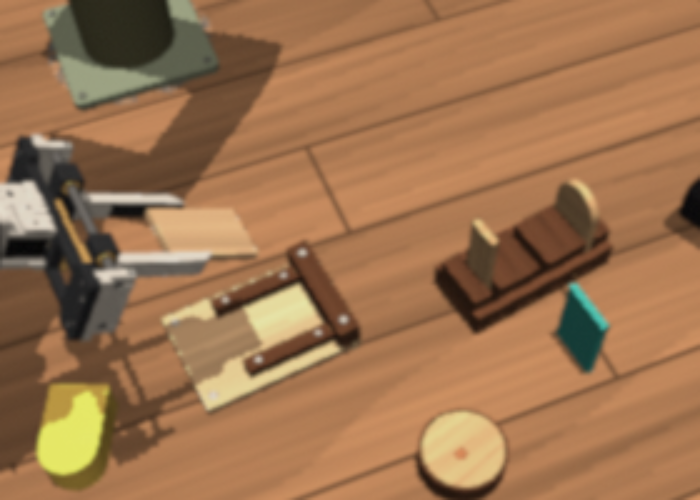

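Emit:
carry_out(motion="0 0 0 0 0 1 0;0 -0.4 0 0.4 0 0 0;0 -0.5 0 0.5 0 0 0;0 -0.5 0 0.5 0 0 0;0 -0.4 0 0.4 0 0 0;0 -0.3 0 0.3 0 0 0;0 0 0 0 0 0 0;0 0 0 0 0 0 0")

```text
time_s: 11.58
tool_pos: [0.5033, -0.0059, 0.0748]
tool_rot: [[-0.041, 0.996, -0.083], [0.422, 0.092, 0.902], [0.906, 0.002, -0.424]]
wrist_force: [0.2, -0.7, -0.1]
grip_width: 0.0597
finger_force: 30.0
```

```bash
python3 -c "
from go import *
for a in np.radians([25]): todo(STOP-(.004+.081*np.cos(a))*TX+[0,0,.081*np.sin(a)+.008],rot(TY,np.pi/2-a))
rgb,d,P=snap('scene','s3'); cv2.imwrite('pics/s3c.png',cv2.resize(rgb[100:240,120:320,::-1],None,fx=3.5,fy=3.5))"
```

```text
shift units now [-0.346 -0.019  0.231] shift after turn [-0.347 -0.018  0.231] turn units [0.018 0.015 0.015]
q [-0.647  0.727  1.607  0.744  1.719 -1.002] p [ 0.5033 -0.0059  0.0748] t 11.575 grip 0.059729235007781795 29.996110796928406 [ 0.2 -0.7 -0.1]
```

View pics/s3c.png

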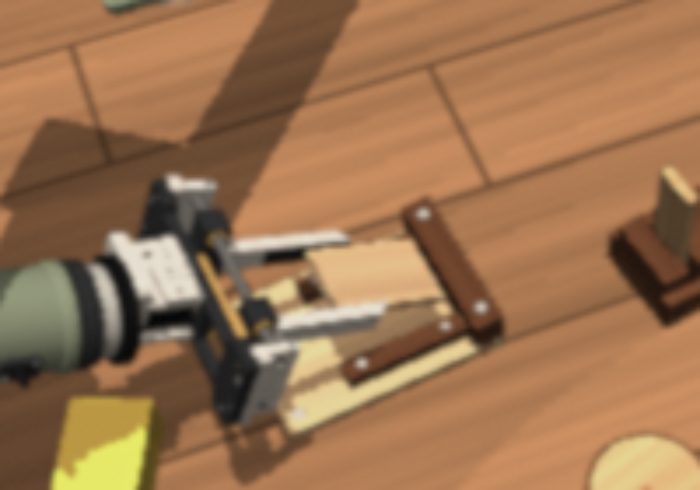

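Emit:
carry_out(motion="0 -0.17 -0.01 0.12 0 0 0;0 -0.16 -0.01 0.11 0 0 0;0 0 0 0 0 0 0;0 0 0 0 0 0 0")

```text
time_s: 12.12
tool_pos: [0.5012, -0.002, 0.0539]
tool_rot: [[-0.039, 0.996, -0.084], [0.42, 0.092, 0.903], [0.907, -0.0, -0.422]]
wrist_force: [0.1, 0.1, -0.3]
grip_width: 0.0601
finger_force: 30.0
```

```bash
python3 -c "
from go import *
for a in np.radians([25]): todo(STOP-(.004+.081*np.cos(a))*TX+[0,0,.081*np.sin(a)+.008],rot(TY,np.pi/2-a))"
```

```text
shift units now [-0.002  0.018 -0.019] shift after turn [-0.002  0.018 -0.019] turn units [ 0.01  -0.005 -0.008]
q [-0.644  0.763  1.608  0.744  1.692 -1.023] p [ 0.5012 -0.002   0.0539] t 12.125 grip 0.06006595856262831 29.996219873428345 [ 0.1  0.1 -0.3]
```

Emit:
carry_out(motion="0.9 0 0 0 0 0 0;0.9 0 0 0 0 0 0;0.9 0 0 0 0 0 0;0.9 0 0 0 0 0 0;0.9 0 0 0 0 0 0;0.9 0.2 0 -0.3 0 0 0;0.9 0.4 0 -0.5 0 0 0;0.9 0.5 0 -0.7 0 0 0;0.9 0.7 0 -0.8 0 0 0;0.9 1 0 -0.8 0 0 0;0.9 1 0 -0.5 0 -1 0;0.9 1 0 0 0 -1 0")

```text
time_s: 13.62
tool_pos: [0.507, -0.0613, 0.3475]
tool_rot: [[-0.054, 0.996, -0.071], [0.576, 0.089, 0.813], [0.816, 0.003, -0.578]]
wrist_force: [0.4, -0.3, 0.3]
grip_width: 0.0847
finger_force: 0.0
```

Emit:
carry_out(motion="0.9 0 0 0 0 -1 0;0.9 0 0 0 0 -1 0;0.9 0 0 0 0 -1 0;0.9 0 0 0 0 -1 0;0.9 0 0 0 0 -1 0;0.9 0 0 0 0 -1 0;0.9 0 0 0 0 -1 0;0.9 0 0 0 0 -1 0;0.9 0 0 0 0 -1 0;0.9 0 0 0 0 -1 0;0.9 0 0 0 0 -1 0;0.9 0 0 0 0 0 0")

```text
time_s: 15.12
tool_pos: [0.5061, -0.0582, 0.3455]
tool_rot: [[-0.094, 0.996, 0.001], [0.996, 0.094, 0.0], [0.0, 0.001, -1.0]]
wrist_force: [0.4, 0.1, -0.1]
grip_width: 0.0846
finger_force: 0.0
```

```bash
python3 -c "
from go import *
for n in('top','scene'):
  rgb,d,P=snap(n,n+'4'); q=P-TR; c=np.stack([q@TX,-q[...,0]*TX[1]+q[...,1]*TX[0],q[...,2]],-1)
  # height profile along the channel
  for x in np.arange(-.06,.075,.006):
    m=(abs(c[...,0]-x)<.003)&(abs(c[...,1])<.025)&(d>0); print(round(x,3),np.round(np.median(c[m][:,2])*1000,1) if m.any() else None,end='; ')
  print()
cv2.imwrite('pics/s4c.png',cv2.resize(rgb[130:250,160:300,::-1],None,fx=5,fy=5))
BL=np.array([.4816,-.3487,0]); todo(BL+[0,0,.16],rot(.9865))"
```

```text
-0.06 699.8; -0.054 699.8; -0.048 699.8; -0.042 698.9; -0.036 697.5; -0.03 697.1; -0.024 697.7; -0.018 704.2; -0.012 701.8; -0.006 684.9; -0.0 657.7; 0.006 21.2; 0.012 21.7; 0.018 21.1; 0.024 21.3; 0.03 21.6; 0.036 22.3; 0.042 21.5; 0.048 21.1; 0.054 21.5; 0.06 14.9; 0.066 42.3; 0.072 42.9; 
-0.06 459.8; -0.054 461.0; -0.048 471.5; -0.042 520.1; -0.036 516.1; -0.03 20.0; -0.024 21.0; -0.018 20.7; -0.012 20.1; -0.006 20.5; -0.0 20.8; 0.006 20.4; 0.012 20.7; 0.018 20.4; 0.024 20.8; 0.03 20.5; 0.036 20.5; 0.042 20.8; 0.048 20.6; 0.054 20.2; 0.06 18.6; 0.066 30.8; 0.072 41.5; 
shift units now [-5.721 -1.026  3.69 ] shift after turn [-5.1    2.78   3.696] turn units [ 3.00e-03 -1.20e-02  7.75e+00]
q [-2.870e-01 -1.000e-03  1.536e+00  1.000e-03  1.607e+00 -3.790e-01] p [ 0.5063 -0.0593  0.3448] t 15.225 grip 0.08460955147595225 0.0 [ 0.6 -0.6  0.3]
```

View pics/s4c.png

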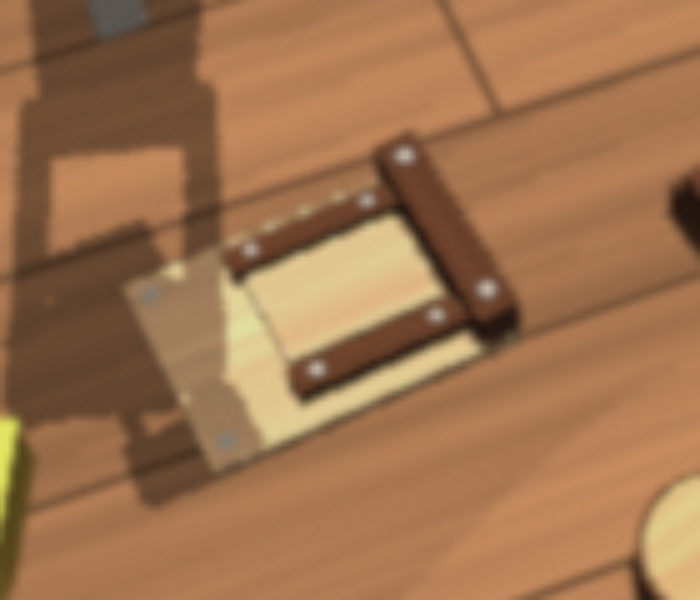

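Emit:
carry_out(motion="0.95 0 0 0 0 0 1;0.95 0 0 0 0 0 1;0.95 0 0 0 0 0 1;0.95 0 0 0 0 0 1;0.95 0 0 0 0 0 1;0.95 0 0 0 0 0 1;0.95 0 0 0 0 0 1;0.95 0 0 0 0 0 0.75;0.95 -0.7 0.4 0.5 0 0 0;0.95 -0.8 0.4 0.5 0 0 0;0.95 -0.8 0.4 0.5 0 0 0;0.95 -0.8 0.4 0.5 0 0 0")

```text
time_s: 16.73
tool_pos: [0.4871, -0.235, 0.2434]
tool_rot: [[0.553, 0.833, 0.0], [0.833, -0.553, 0.001], [0.001, -0.0, -1.0]]
wrist_force: [0.4, -0.2, 0.2]
grip_width: 0.0894
finger_force: 0.0
```

Emit:
carry_out(motion="0.95 -0.8 0.45 0.5 0 0 0;0.95 -0.7 0.45 0.6 0 0 0;0.95 -0.5 0.3 0.6 0 0 0;0.95 0 0 0 0 0 0;0.95 0 0 0 0 0 0;0.95 0 0 0 0 0 0")

```text
time_s: 17.48
tool_pos: [0.4836, -0.349, 0.1609]
tool_rot: [[0.551, 0.835, 0.002], [0.835, -0.551, -0.001], [-0.0, 0.003, -1.0]]
wrist_force: [0.3, 0.0, 0.6]
grip_width: 0.0895
finger_force: 0.0
```

```bash
python3 -c "
from go import *
from fit import *
BL=np.array([.4816,-.3487,0]); todo(BL+[0,0,.039],rot(.9865))
for n in('top','scene'):
  rgb,d,P=snap(n,n+'5'); q=P-TR; c=np.stack([q@TX,-q[...,0]*TX[1]+q[...,1]*TX[0],q[...,2]],-1)
  print(fit(P,tray,[.501,.0095,1.664],.13)[0])
  m=(d>0)&(np.hypot(q[...,0],q[...,1])<.12); print(n,(c[m][:,2]>.06).sum())
  bb=lambda p:m2(p)
  # board pose along channel: fit
  f=lambda g:(lambda p:np.minimum(tray(p),box(p,[.065-g-.09,-.03,.012],[.065-g,.03,.021])))
  cc=c[m]; cc=cc[(abs(cc[:,1])<.03)&(cc[:,0]<.064)&(cc[:,0]>-.08)]
  gs=np.arange(-.002,.016,.001); print(gs[np.argmin([np.mean(np.minimum(abs(f(g)(cc)),.006)) for g in gs])])
"
```

```text
shift units now [-0.017 -0.043  2.438] shift after turn [-0.017 -0.036  2.438] turn units [0.03  0.    0.012]
q [-0.77   0.313  1.559  0.     1.267 -0.187] p [ 0.4836 -0.349   0.1609] t 17.475 grip 0.08946360205626294 0.0 [0.3 0.  0.6]
[0.5025 0.006  1.6679 2.4659]
top 0
0.007000000000000001
[0.5023 0.0096 1.6694 1.9845]
scene 0
0.006
```

Emit:
carry_out(motion="0 0.5 -0.3 -0.3 0 0 -1;0 0.7 -0.4 0 0 0 -1;0 0.8 -0.3 0 0 0 -1;0 0.8 -0.2 0 0 0 -1;0 0.8 0 0 0 0 -1;0 0.8 0 0 0 0 -1;0 0.7 0 0 0 0 -1;0 0 0 0 0 0 -0.75;0 0 0 0 0 0 0;0 0 0 0 0 0 0")

```text
time_s: 18.82
tool_pos: [0.506, -0.0826, 0.1747]
tool_rot: [[-0.091, 0.996, 0.001], [0.996, 0.091, -0.0], [-0.0, 0.001, -1.0]]
wrist_force: [0.1, 0.1, -0.5]
grip_width: 0.001
finger_force: 0.0
```

```bash
python3 -c "
from go import *
todo(TR-.065*TX+[0,0,.041],rot(TY))"
```

```text
shift units now [0.545 0.069 2.673] shift after turn [0.544 0.073 2.674] turn units [ 0.011  0.005 -0.019]
q [-0.331  0.128  1.754 -0.     1.259 -0.422] p [ 0.506  -0.0826  0.1747] t 18.825 grip 0.0009875055373389236 0.0 [ 0.1  0.1 -0.5]
```

Emit:
carry_out(motion="0 0.2 0.03 0.6 0 0 0;0 0.2 0.04 0.7 0 0 0;0 0.14 0 0.7 0 0 0;0 0 0 0.4 0 0 0;0 0 0 0.25 0 0 0;0 0 0 0 0 0 0;0 0.1 0 0 0 0 0;0 0.1 0 0 0 0 0;0 0.1 0 0 0 0 0;0 0.1 0 0 0 0 0;0 0 0 0 0 0 0")

```text
time_s: 20.2
tool_pos: [0.5049, -0.035, 0.0417]
tool_rot: [[-0.093, 0.996, 0.0], [0.996, 0.093, -0.0], [-0.0, 0.0, -1.0]]
wrist_force: [0.5, 0.1, -0.2]
grip_width: 0.0003
finger_force: 0.0
```

Emit:
carry_out(motion="0 0.04 0 0 0 0 0;0 0.04 0 0 0 0 0;0 0.04 0 0 0 0 0;0 0.04 0 0 0 0 0;0 0 0 0 0 0 0")

```text
time_s: 20.82
tool_pos: [0.5041, -0.0274, 0.0416]
tool_rot: [[-0.092, 0.996, -0.0], [0.996, 0.092, 0.0], [0.0, -0.0, -1.0]]
wrist_force: [0.5, 0.1, -0.3]
grip_width: 0.0002
finger_force: 0.0
```

Emit:
carry_out(motion="0 0.02 0 0 0 0 0;0 0.02 0 0 0 0 0;0 0.02 0 0 0 0 0;0 0 0 0 0 0 0")

```text
time_s: 21.32
tool_pos: [0.5044, -0.025, 0.0418]
tool_rot: [[-0.092, 0.996, 0.001], [0.996, 0.092, -0.001], [-0.001, 0.001, -1.0]]
wrist_force: [1.0, -1.5, -0.7]
grip_width: 0.0006
finger_force: 1.2
```

Emit:
carry_out(motion="0 0.02 0 0 0 0 0;0 0.02 0 0 0 0 0;0 0.01 0 0 0 0 0;0 0 0 0 0 0 0")

```text
time_s: 21.82
tool_pos: [0.5045, -0.0247, 0.0421]
tool_rot: [[-0.093, 0.996, 0.002], [0.996, 0.093, -0.005], [-0.005, 0.001, -1.0]]
wrist_force: [0.7, -8.9, 0.3]
grip_width: 0.0004
finger_force: 4.6
```

Emit:
carry_out(motion="0 -0.1 0 0 0 0 0;0 -0.3 0 -0.2 0 0 0;0 -0.3 0 -0.8 0 0 0;0.5 0 0 -1 0 0 0;0.95 -0.3 0 -0.8 0 0 1;0.95 -0.8 0 0 0 0 1;0.95 -0.8 0 0 0 0 1;0.95 -0.8 0 0 0 0 1;0.95 -0.8 0 0 0 0 1;0.95 -0.6 0 0 0 0 1;0.95 0 0 0 0 0 1;0.95 0 0 0 0 0 0.75")

```text
time_s: 23.32
tool_pos: [0.4777, -0.2589, 0.1821]
tool_rot: [[0.555, 0.832, 0.0], [0.832, -0.555, 0.001], [0.001, -0.0, -1.0]]
wrist_force: [-0.2, 0.3, -0.6]
grip_width: 0.0869
finger_force: 0.0
```

```bash
python3 -c "
from go import *
BL=np.array([.4816,-.3487,0]); todo(BL+[0,0,.039],rot(.9865))"
```

```text
shift units now [-1.453  1.061  2.861] shift after turn [-1.455  1.056  2.862] turn units [-0.001 -0.008 -0.041]
q [-6.560e-01  1.850e-01  1.672e+00  1.000e-03  1.285e+00 -6.900e-02] p [ 0.4777 -0.2589  0.1821] t 23.325 grip 0.08685631645505212 0.0 [-0.2  0.3 -0.6]
```

Emit:
carry_out(motion="1 -0.5 0.35 0.1 0 0 -0.04;1 -0.5 0.4 0.2 0 0 0;1 -0.45 0.31 0.2 0 0 0;1 0 0 0 0 0 0;1 0 0 0 0 0 0")

```text
time_s: 23.95
tool_pos: [0.4824, -0.3473, 0.1569]
tool_rot: [[0.549, 0.836, 0.0], [0.836, -0.549, 0.001], [0.001, -0.0, -1.0]]
wrist_force: [0.1, -0.4, 1.3]
grip_width: 0.0939
finger_force: 0.0
```

```bash
python3 -c "
from go import *
BL=np.array([.4816,-.3487,0]); todo(BL+[0,0,.039],rot(.9865))"
```

```text
shift units now [-3.400e-02  2.000e-03  2.359e+00] shift after turn [-3.200e-02  1.000e-03  2.359e+00] turn units [-0.005 -0.009  0.04 ]
q [-7.700e-01  3.150e-01  1.565e+00  1.000e-03  1.262e+00 -1.890e-01] p [ 0.4824 -0.3473  0.1569] t 23.95 grip 0.09391218181389818 0.0 [ 0.1 -0.4  1.3]
```

Emit:
carry_out(motion="1 -0.03 0 0.5 0 0 0.04;1 0 0 0.7 0 0 0;1 0 0 0.6 0 0 0;1 0 0 0.4 0 0 0;1 0 0 0.16 0 0 0;1 0 0 0 0 0 0;0 0 0 0 0 0 0;0 0 0 0 0 0 0;0 0 0 0 0 0 0;0 0 0 0 0 0 0;0 0 0 0 0 0 0;0 0 0 0 0 0 0")

```text
time_s: 25.45
tool_pos: [0.4821, -0.3494, 0.0391]
tool_rot: [[0.551, 0.834, 0.001], [0.834, -0.551, -0.001], [-0.0, 0.001, -1.0]]
wrist_force: [0.0, -0.3, 3.0]
grip_width: 0.0595
finger_force: 30.0
```

```bash
python3 -c "
from go import *
BL=np.array([.4816,-.3487,0]); todo(BL+[0,0,.039],rot(.9865))"
```

```text
shift units now [ 0.006 -0.015  0.001] shift after turn [ 0.006 -0.015  0.001] turn units [0.011 0.002 0.003]
q [-0.772  0.467  1.632 -0.     1.041 -0.188] p [ 0.4821 -0.3494  0.0391] t 25.45 grip 0.05945902981640915 30.000293254852295 [ 0.  -0.3  3. ]
```

Emit:
carry_out(motion="0 0 0 -0.4 0 0 0;0 0 0 -0.8 0 0 0;0 0 0 -0.9 0 0 0;0 0 0 -0.6 0 0 -1;0 0 0 0 0 0 -1;0 0 0 0 0 0 -1;0 0 0 0 0 0 -1;0 0 0 0 0 0 -1;0 0 0 0 0 0 -1;0 0 0 0 0 0 -1;0 0 0 0 0 0 -0.75;0 0 0 0 0 0 0")

```text
time_s: 26.95
tool_pos: [0.4816, -0.3489, 0.1743]
tool_rot: [[-0.091, 0.996, 0.0], [0.996, 0.091, -0.0], [-0.0, 0.0, -1.0]]
wrist_force: [0.2, -0.3, -0.6]
grip_width: 0.0597
finger_force: 30.0
```

```bash
python3 -c "
from go import *
todo(STOP-.06*TX+[0,0,.009+.039+.015],rot(TY))"
```

```text
shift units now [7.202 1.04  1.985] shift after turn [7.2   1.053 1.986] turn units [ 0.001  0.001 -0.019]
q [-0.772  0.297  1.549 -0.     1.295 -0.864] p [ 0.4816 -0.3489  0.1743] t 26.95 grip 0.059675112226897746 29.99904066324234 [ 0.2 -0.3 -0.6]
```

Emit:
carry_out(motion="0 0.4 0.1 0 0 0 0;0 0.8 0.1 0 0 0 0;0 0.9 0.15 0 0 0 0;0 0.9 0.15 0 0 0 0;0 0.9 0.15 0 0 0 0;0 0.9 0.15 0 0 0 0;0 0.9 0.15 0.2 0 0 0;0 0.8 0.1 0.4 0 0 0;0 0.5 0 0.4 0 0 0;0 0.2 0 0.4 0 0 0;0 0 0 0 0 0 0;0 0 0 0 0 0 0")

```text
time_s: 28.45
tool_pos: [0.5012, 0.0144, 0.1045]
tool_rot: [[-0.092, 0.996, 0.001], [0.996, 0.092, -0.0], [-0.0, 0.001, -1.0]]
wrist_force: [-0.7, -0.8, -1.8]
grip_width: 0.0598
finger_force: 30.0
```

```bash
python3 -c "
from go import *
todo(STOP-.06*TX+[0,0,.009+.039+.015],rot(TY))
rgb,d,P=snap('scene','s6'); cv2.imwrite('pics/s6c.png',cv2.resize(rgb[120:240,150:310,::-1],None,fx=4.5,fy=4.5))"
```

```text
shift units now [ 0.002 -0.015  0.589] shift after turn [ 0.002 -0.014  0.589] turn units [ 0.013  0.004 -0.01 ]
q [-0.144  0.197  1.838 -0.     1.106 -0.236] p [0.5012 0.0144 0.1045] t 28.45 grip 0.059808395216943464 29.9993035197258 [-0.7 -0.8 -1.8]
```

View pics/s6c.png

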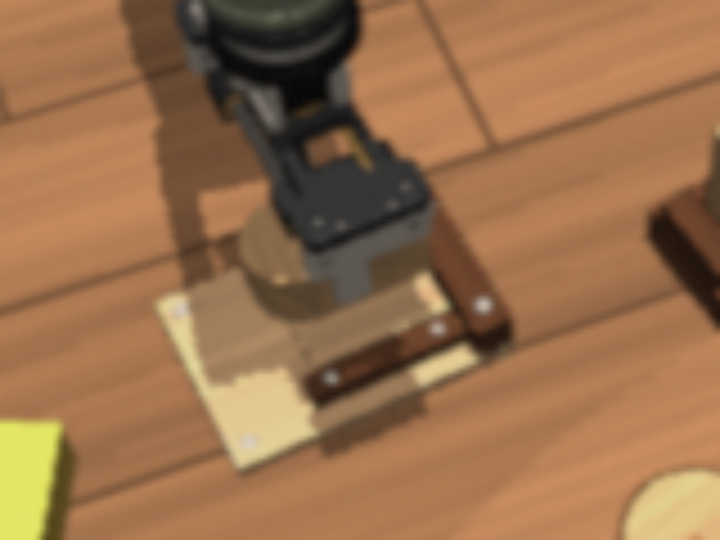

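Emit:
carry_out(motion="0 0 -0.01 0.3 0 0 0;0 0 0 0.3 0 0 0;0 0 0 0.2 0 0 0;0 0 0 0.04 0 0 0;0 0 0 0 0 0 0;0 0 0 0 0 0 0")

```text
time_s: 29.25
tool_pos: [0.5008, 0.0142, 0.062]
tool_rot: [[-0.092, 0.996, 0.001], [0.996, 0.092, -0.0], [-0.0, 0.001, -1.0]]
wrist_force: [-0.1, -0.2, -1.0]
grip_width: 0.0596
finger_force: 30.0
```

Emit:
carry_out(motion="0 0.08 0 0 0 0 0;0 0.04 0 0 0 0 0;0 0.02 0 0 0 0 0;0 0.02 0 0 0 0 0;0 0 0 0 0 0 0")

```text
time_s: 29.88
tool_pos: [0.4996, 0.0223, 0.0616]
tool_rot: [[-0.092, 0.996, 0.0], [0.996, 0.092, -0.0], [-0.0, 0.0, -1.0]]
wrist_force: [-1.1, -0.2, -1.2]
grip_width: 0.0598
finger_force: 30.0
```

Emit:
carry_out(motion="0 0.02 0 0 0 0 0;0 0.02 0 0 0 0 0;0 0 0 0 0 0 0")

```text
time_s: 30.25
tool_pos: [0.4997, 0.0226, 0.0618]
tool_rot: [[-0.093, 0.996, 0.0], [0.996, 0.093, -0.003], [-0.003, 0.0, -1.0]]
wrist_force: [0.6, -5.8, -0.4]
grip_width: 0.0595
finger_force: 30.0
```

Emit:
carry_out(motion="0 0.02 0 0 0 0 0;0 0.02 0 0 0 0 0;0 0 0 0 0 0 0")

```text
time_s: 30.62
tool_pos: [0.4998, 0.0228, 0.0621]
tool_rot: [[-0.095, 0.996, 0.001], [0.995, 0.095, -0.007], [-0.007, 0.0, -1.0]]
wrist_force: [0.1, -11.3, 0.0]
grip_width: 0.0598
finger_force: 30.0
```

Emit:
carry_out(motion="0 -0.06 0 0 0 0 0;0 0 0 0.015 0 0 0;0 0 0 0.015 0 0 0;0 0 0 0 0 0 0")

```text
time_s: 31.12
tool_pos: [0.5001, 0.0226, 0.0605]
tool_rot: [[-0.093, 0.996, 0.001], [0.996, 0.093, -0.002], [-0.002, 0.001, -1.0]]
wrist_force: [-0.6, -5.7, 1.6]
grip_width: 0.0597
finger_force: 30.0
```

Emit:
carry_out(motion="0.8 0 0 0 0 0 0;0.8 0 0 0 0 0 0;0.8 0 0 0 0 0 0;0.8 0 0 0 0 0 0;0.8 0 0 -0.3 0 0 0;0.8 0 0 -0.6 0 0 0;0.8 0 0 -1 0 0 0;0.8 0 0 -1 0 0 0;0.8 -0.8 0 -1 0 0 0;0.8 -1 0 -0.5 0 0 0;0.8 -1 0 0 0 0 0;0.8 -1 0 0 0 0 0")

```text
time_s: 32.62
tool_pos: [0.5173, -0.1666, 0.2811]
tool_rot: [[-0.092, 0.996, 0.003], [0.996, 0.092, -0.001], [-0.001, 0.003, -1.0]]
wrist_force: [0.1, -0.2, -0.6]
grip_width: 0.075
finger_force: 0.0
```

Emit:
carry_out(motion="0.8 -1 0 0 0 0 0;0.8 -0.5 0 0 0 0 0;0.8 0 0 0 0 0 0;0.8 0 0 0 0 0 0")

```text
time_s: 33.12
tool_pos: [0.5239, -0.2382, 0.2791]
tool_rot: [[-0.093, 0.996, -0.0], [0.996, 0.093, 0.001], [0.001, -0.0, -1.0]]
wrist_force: [0.8, -0.1, -0.2]
grip_width: 0.0754
finger_force: 0.0
```

```bash
python3 -c "
from go import *
from fit import *
o=STOP-.05*TX
for n in('top','scene'):
  rgb,d,P=snap(n,n+'7')
  bl=lambda p:np.minimum(blank(p-[0,0,.021]),9)
  r,_=fit(P,bl,[o[0],o[1],TY],.07,.048,False); e=r[:2]+.05*np.array([np.cos(r[2]),np.sin(r[2])])-STOP[:2]
  print(n,r,'end x',e@TX[:2],'y',-e[0]*TX[1]+e[1]*TX[0],'dyaw',r[2]-TY)
  q=P.reshape(-1,3);q=q[(np.hypot(*(q[:,:2]-o[:2]).T)<.02)];print('top z',np.median(q[:,2]))
cv2.imwrite('pics/s7c.png',cv2.resize(rgb[130:250,160:300,::-1],None,fx=5,fy=5))"
```

```text
top [0.4974 0.0239 1.6706 1.6795] end x -0.00032854194686929766 y 0.0025741818857804096 dyaw 0.006600000000000161
top z 0.063781130764055
scene [0.4997 0.0246 1.6653 1.1341] end x 0.00015540835984017838 y -4.598115578656038e-05 dyaw 0.0013000000000000789
top z 0.06279831162012428
```

View pics/s7c.png

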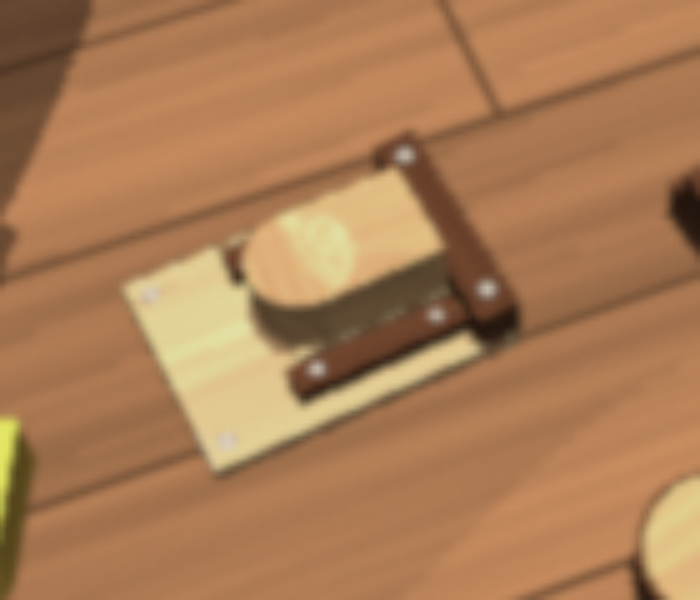

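The blank sits flat on the board with its square end at the fence and its top at z ≈ 63 mm, which is what the stack should measure. Handing the job in.

```bash
python3 -c "
from h import *
print(robot.sign_off())"
```

```text
the job is handed in; nothing more can be done
None
```

The job is handed in: the backing board lies flat in the tray, pushed against the back fence, with the blank flat on top and its square end at the fence to within about 1 mm as measured by camera; it used about 33 s of the 64 s, and I was not shown the verdict.

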